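Swap the sample trays at the analyser bench

TASK

The tray without vials was left out: push it fully home with your fingertips first. Only then hook a fingertip behind the front lip of the tray that holds the vials and draw it out along its rails to its stop, leaving the vials standing in their cells. Do not pinch either lip, strain a tray against the end of its travel or lift anything; leave the jar, bottle and beaker alone, and finish clear of everything.

Things in the scene. Friction and masses are not known exactly. Their poses are not given: they have to be found in the camera images.
- empty_tray (a joint): How far the tray without vials is drawn out of its loader along its rails, in m: 0 = fully home, 0.12 = fully out against its stop; it starts partly out (0.05 to 0.11). It stays where it is left; moving it takes about 2 N of rail friction.
- full_tray (a joint): The same for the tray that holds the vials: 0 = fully home (where it starts), 0.12 = fully out against its stop, about 2 N of rail friction.
- empty_lip (a point): Middle of the top edge of the front lip of the tray without vials; moves with it. x points towards the home end of the rails (out is -x), y across the tray, z up. The lip is an upright aluminium flange at the tray's front end, 8 mm thick (x -4 to +4 mm; front half empty_tray_c0, rear half empty_tray_c1), 124 mm wide, its top 58 mm above the table. Nothing stands in front of it.
- full_lip (a point): Middle of the top edge of the front lip of the tray that holds the vials; moves with it. x points towards the home end of the rails (out is -x), y across the tray, z up. The lip is an upright aluminium flange at the tray's front end, 8 mm thick (x -4 to +4 mm; front half full_tray_c0, rear half full_tray_c1), 124 mm wide, its top 58 mm above the table. Nothing stands in front of it.
- empty_loader: The fixed white tray loader of the tray without vials: base 230 x 150 mm, 18 mm high, two side rails up to 38 mm high, rear housing up to 95 mm high. Origin on the table under the centre of the 170 mm long tray when home; +x towards the rear housing, rails along x. Base reaches from x = -80 to +150 mm.
- empty_pocket (a point): Middle of the floor of the empty pocket behind the lip of the tray without vials, axes as the lip's; moves with the tray. The pocket is 58 mm long (along x, from the lip's rear face, 29 mm before this point, to the cells), 124 mm wide, open above and at both sides; floor 32 mm below the lip's top. Behind it stands the grey 3 x 3 grid of cells, its walls 14 mm lower than the lip's top.
- full_loader: The fixed white tray loader of the tray with vials: base 230 x 150 mm, 18 mm high, two side rails up to 38 mm high, rear housing up to 95 mm high. Origin on the table under the centre of the 170 mm long tray when home; +x towards the rear housing, rails along x. Base reaches from x = -80 to +150 mm.
- full_pocket (a point): Middle of the floor of the empty pocket behind the lip of the tray with vials, axes as the lip's; moves with the tray. The pocket is 58 mm long (along x, from the lip's rear face, 29 mm before this point, to the cells), 124 mm wide, open above and at both sides; floor 32 mm below the lip's top. Behind it stands the grey 3 x 3 grid of cells, its walls 14 mm lower than the lip's top.
- vial0: Loose small glass vial with white cap, 27 mm across, 45 mm high, about 20 g, standing in one of the 30 mm wide, 18 mm deep cells of the full tray, its top about 13 mm above the lip's top. Origin at the centre of its underside, z up.
- vial1: Loose small glass vial with white cap, 27 mm across, 45 mm high, about 20 g, standing in one of the 30 mm wide, 18 mm deep cells of the full tray, its top about 13 mm above the lip's top. Origin at the centre of its underside, z up.
- vial2: Loose small glass vial with white cap, 27 mm across, 45 mm high, about 20 g, standing in one of the 30 mm wide, 18 mm deep cells of the full tray, its top about 13 mm above the lip's top. Origin at the centre of its underside, z up.
- vial3: Loose small glass vial with white cap, 27 mm across, 45 mm high, about 20 g, standing in one of the 30 mm wide, 18 mm deep cells of the full tray, its top about 13 mm above the lip's top. Origin at the centre of its underside, z up.
- vial4: Loose small glass vial with white cap, 27 mm across, 45 mm high, about 20 g, standing in one of the 30 mm wide, 18 mm deep cells of the full tray, its top about 13 mm above the lip's top. Origin at the centre of its underside, z up.
- jar: Bystander: loose clear jar with white cap and paper label, 64 mm across, 75 mm high, standing on the bench to the left. Origin under its centre.
- bottle: Bystander: loose white bottle, 60 mm across, 150 mm high, standing on the bench to the right. Origin under its centre.
- beaker: Bystander: loose empty glass beaker, 66 mm across, 75 mm high, on the bench to the left. Origin under its centre.
There are look-alikes about, which are no part of the job. What is shaped like the vial1 but blue or purple is not meant.

How it is judged (in metres and radians):
On the way, in this order (a step that is already met when the one before it is completed fails the run):
1. the empty tray is pushed fully home (value of joint empty_tray below 0.005 m), for 0.2 s.
2. a finger behind its lip draws the full tray out (contact force between the fingers and full_tray_c1 above 0.3 N and value of joint full_tray above 0.03 m), for 0.1 s.
At the end, for the whole second after the job is handed in: The empty tray is home to within 5 mm, the full tray is drawn out to within 6 mm of its 120 mm stop and at rest, all five vials stand upright on the floor of their cells (tilt under 0.2 rad), and the jar, bottle and beaker stand within 20 mm of where they were (value of joint empty_tray below 0.005 m and value of joint full_tray above 0.114 m and velocity of joint full_tray between -0.01 and 0.01 m/s and angle between each of vial0, vial1, vial2, vial3, vial4, jar, bottle, beaker's own z axis and vertical below 0.2 rad and z of vial0 in the frame of full_lip between -0.038 and -0.026 m and z of vial1 in the frame of full_lip between -0.038 and -0.026 m and z of vial2 in the frame of full_lip between -0.038 and -0.026 m and z of vial3 in the frame of full_lip between -0.038 and -0.026 m and z of vial4 in the frame of full_lip between -0.038 and -0.026 m and distance of each of jar, bottle, beaker from where it was at the start of the episode below 0.02 m); the robot touches nothing.
It fails at once if the full tray is drawn more than 15 mm out while the empty tray is still more than 10 mm out (value of joint full_tray above 0.015 m and value of joint empty_tray above 0.01 m).
It fails at once if a lip is pinched between the fingers (pressed on both faces at once) ((contact force between the fingers and full_tray_c0 above 2 N and contact force between the fingers and full_tray_c1 above 2 N) or (contact force between the fingers and empty_tray_c0 above 2 N and contact force between the fingers and empty_tray_c1 above 2 N)).
It fails at once if the fingers strain against a tray with over 45 N (contact force between the fingers and full_tray_c1 above 45 N or contact force between the fingers and empty_tray_c0 above 45 N).
It fails at once if a vial is lifted 16 mm in its cell, taken out or tipped over (z of any of vial0, vial1, vial2, vial3, vial4 in the frame of full_lip above -0.016 m or angle between any of vial0, vial1, vial2, vial3, vial4's own z axis and vertical above 0.5 rad).
It fails at once if a bystander is shifted more than 20 mm, lifted or tipped (distance of any of jar, bottle, beaker from where it was at the start of the episode above 0.02 m or angle between any of jar, bottle, beaker's own z axis and vertical above 0.3 rad).
It also fails if it takes over 48 s, if anything falls off the work surface, if the arm or the gripper's body presses on something with over 40 N, if the wrist force passes 120 N, or if a joint passes its speed limit or range.

ROBOT

A 6-joint arm with a two-finger parallel gripper is mounted at the origin on the work surface. World frame = base frame: x ahead of the robot, y to its left, z up, the work surface at z = 0. Lengths are in m, angles in degrees, forces in N, time in s.
With the tool pointing down it reaches from about 0.35 to 0.975 m from the base axis. Payload 4.9 kg.
Tool frame: the origin (TCP) lies midway between the tips of the shut fingers; the grasp point (between the pads) lies 19 mm behind it; z points along the fingers, y is the direction in which the jaws open and shut (so a half turn about z gives the same grasp; the last joint's range is limited). The gripper opens to 85 mm and grips with 20 to 120 N. Pads are 22 mm wide; open, the fingers measure 114 mm over their backs; the gripper's body (76 mm by 85 mm) begins 54 mm behind the grasp point. The pads swing forward as they close: fully open they stand 13 mm farther back than shut.
Start: joints at [57.811, 3.019, 92.412, -0, 84.569, -6.818], TCP at [0.268, 0.565, 0.231] pointing down, gripper open.
Joint ranges: [-172.51, 172.51], [-57.92, 126.97], [3.15, 148.05], [-58.71, 238.71], [5.1, 150.11], [-179.66, 179.66]. Speed limits (degrees/s): [147.25, 147.25, 180, 180, 180, 180].

INTERFACE

Orientations are given as a 3x3 rotation matrix whose columns are the frame's x, y, z axes.
In Python, from cell import get_state, grab_frame, close_job, boxes_of, outline_of gives the robot as it stands.
- The arm moves only by the tool move_arm, never from a script. Its argument "series" is a list of rows, each a list of 3 entries, a list of its own where there are three numbers: the shift along the world's x, y, z in cm, then the turn, a rotation vector about the world's x, y, z in rad, then the gripper's target within -1 to 1 (fully open at 1, half-way at 0, shut at -1). In form: [[[tx, ty, tz], [rx, ry, rz], claw], ...]. A call has 1 to 20 rows; each row is the pose to reach, as a shift and turn from the pose measured when the call began; what a row does not reach only later rows make up. A row lasts 1/10 s, in which the tool goes at most 50 mm and 8.59 degrees, less where a joint would pass 70% of its speed; a pose out of reach is approached as far as the arm can. A call with a gripper value outside its range is refused whole. The fingers move at their own pace and stop on an object; the grip force is fixed at half the most. Time passes only in rows, so rows that repeat a pose let the fingers close. It gives the time, the measured TCP pose, the force and the opening at its end, in the units of the state.
- get_state(): the state, without advancing time (a new reading comes with each control period).
- grab_frame(name): name is "side" or "top"; returns a dict with "color" (480x640x3 uint8, blue, green, red), "fx", "fy", "cx", "cy" (pixels), "origin" and "rotation" of the camera in the world. Camera axes: x right, y down, z forward; pixel columns grow to the right and rows downward; lengths in m; the calibration is good to about 2 mm. A picture is of the moment at which its call begins. There is no depth.
- close_job(): hands the job in, once; it reports no verdict.
Trained networks look in a picture, given as the dict that the camera call returned (one of the last four; its "shot" number tells which), for a name from the list of things; names that differ only in an ending like _2 or _b are one class to them, and where a whole thing is asked for, a point or a joint stands for the part that bears it (a point fixed in the world has none). Each returns a list of dicts, best first, with "confidence" (0 to 1); they miss things now and then, are a little off and sometimes report something else, mostly with a low value. They report only what shows in the picture. A call takes as long as a camera call. They do not tell look-alikes from the thing itself.
- boxes_of(picture, thing): "at" ([column, row] in pixels, amid what is visible of it).
- outline_of(picture, thing): "region" (480x640 bool, what is visible of it) and "at" ([column, row] in pixels, amid what is visible of it).
The state is a dict: "time": time; "qpos": joint angles; "joint_velocities": joint speeds; "effort": joint torques, N m; "tool_pos": TCP position; "orientation": TCP orientation; "wrist_force": force on the tool from outside, world axes, zero at the start; "ft_torque": the same for the moment, N m; "finger_gap": finger opening in m.
Only numpy, scipy, OpenCV 4.12 (cv2) and the standard library are available. Lean on these libraries where they do the work, as an engineer would, in place of code of your own. Each camera call takes 0.05 s, during which the arm holds its last target.

## Working session

There is one attempt and no reset: what is moved stays moved. The work goes in short steps, Python scripts to look and compute and a tool call to move; the robot and the scene stay as the last step left them, time stands still between calls to the robot, and variables do not carry over. Pictures are saved under pics/ and viewed, and the job is handed in when it is done.

Besides the shell and the picture viewer there is one more tool, called after "Request:" as a command line: name --argument value ..., lists and objects as JSON in quotes. move_arm: Moves the arm, as the interface text tells. Its arguments: {"type":"object","properties":{"series":{"type":"array","items":{"type":"array"}}},"required":["series"]}

```bash
mkdir -p pics; python3 - <<'E'
from cell import *
import cv2,pickle
s=get_state();print(s)
for n in("side","top"):
    f=grab_frame(n);cv2.imwrite(f"pics/{n}0.png",f["color"]);pickle.dump(f,open(f"{n}0.pkl","wb"))
    print(n,f["fx"],f["fy"],f["cx"],f["cy"],f["origin"],f["rotation"])
    for t in ["empty_lip","full_lip","empty_loader","full_loader","empty_pocket","full_pocket","vial0","jar","bottle","beaker"]:
        print(t,[(b["at"],round(b["confidence"],2)) for b in boxes_of(f,t)])
E
```

```text
{'time': 0.0, 'qpos': array([ 5.78111839e+01,  3.05674005e+00,  9.24920834e+01, -6.42676972e-04,
        8.45685054e+01, -6.81735289e+00]), 'joint_velocities': array([ 0.1159937 , -0.07192656,  0.05575311,  0.00666207,  0.06039054,
       -0.11469261]), 'effort': array([-1.34609845e-04, -3.93706441e+01, -3.70163512e+01, -1.95957437e-04,
        7.59706367e-03,  5.73591990e-06]), 'tool_pos': array([0.2674637 , 0.56419071, 0.23006872]), 'orientation': array([[-9.03549151e-01,  4.28483095e-01, -1.08142121e-03],
       [ 4.28484396e-01,  9.03547507e-01, -1.73897293e-03],
       [ 2.31994935e-04, -2.03461963e-03, -9.99997903e-01]]), 'wrist_force': array([ 0.24583838,  0.221509  , -1.19512532]), 'ft_torque': array([-0.02344272,  0.01464579,  0.02767986]), 'finger_gap': 0.08551178318668959}
side 488.7211336490207 488.7211336490207 314.4672413517541 237.10064086327247 [ 0.15012322 -0.719016    0.71834121] [[ 0.84067254 -0.33569359  0.42494645]
 [-0.54154313 -0.52234198  0.6587032 ]
 [ 0.00084493 -0.78388052 -0.62091112]]
empty_lip [([265.8, 210.9], 0.94)]
full_lip [([373.7, 286.7], 0.85), ([
[... 527 characters left out ...]
27029309420067 238.50434517157092 [ 0.53282284 -0.00689667  1.59437986] [[-0.01234162 -0.9983712   0.05570119]
 [-0.99978807  0.01323872  0.01576557]
 [-0.0164773  -0.05549482 -0.99832301]]
empty_lip [([280.3, 252.1], 0.57)]
full_lip [([403.8, 222.1], 0.57), ([278.8, 224.0], 0.33)]
empty_loader [([280.2, 222.9], 0.56)]
full_loader [([407.8, 203.3], 0.65)]
empty_pocket [([283.1, 255.4], 0.72)]
full_pocket [([403.9, 228.5], 0.75), ([418.1, 219.1], 0.22)]
vial0 [([394.0, 222.4], 0.61), ([405.7, 204.4], 0.53), ([392.7, 206.5], 0.49), ([352.8, 174.9], 0.43), ([358.2, 244.7], 0.38)]
jar [([176.1, 279.1], 0.78)]
bottle [([510.8, 285.6], 0.86), ([407.0, 226.4], 0.67)]
beaker [([184.4, 217.2], 0.85)]
```

```bash
python3 - <<'E'
import cv2
a=cv2.imread("pics/top0.png")[120:320,140:540];cv2.imwrite("pics/topc.png",cv2.resize(a,(800,400),interpolation=cv2.INTER_CUBIC))
E
```

```text
(no output)
```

View pics/topc.png

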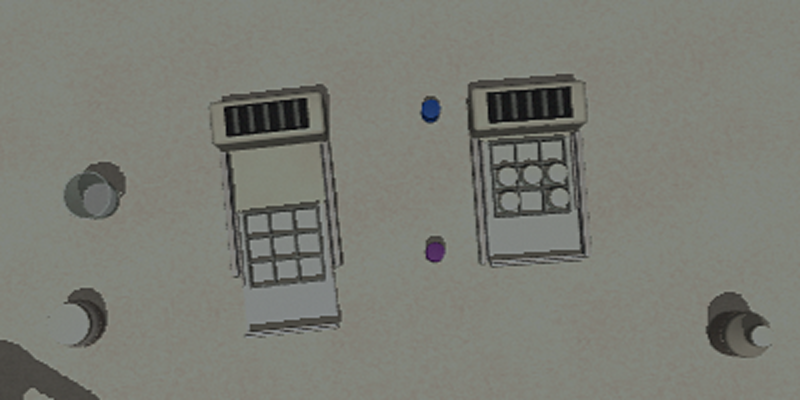

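View pics/side0.png

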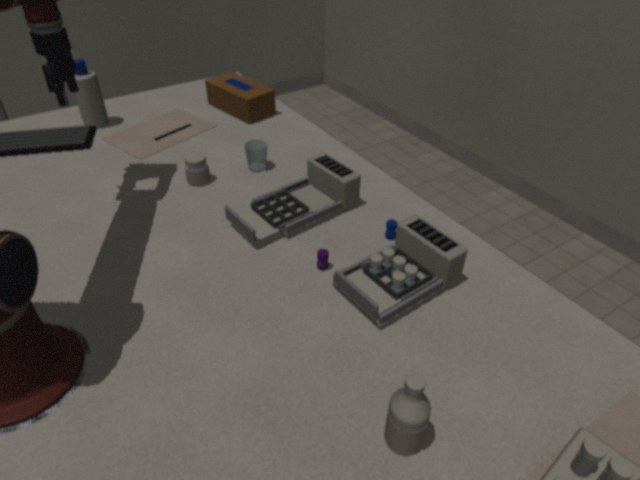

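The top view shows the empty tray on the left at (280,252), drawn out. The full tray with 5 white-capped vials is on the right at (404,222), fully home. The blue (355,174) and purple (357,245) vials standing between them are look-alikes. I'll enlarge each tray to get its axis and lip.

```bash
python3 - <<'E'
import cv2
I=cv2.imread("pics/top0.png")
for n,(x,y) in dict(e=(240,155),f=(365,150)).items():
    a=I[y:y+140,x:x+85];a=cv2.convertScaleAbs(a,alpha=1.5)
    a=cv2.resize(a,None,fx=4.25,fy=4.25,interpolation=cv2.INTER_CUBIC);cv2.imwrite(f"pics/{n}c.png",a)
import numpy as np
A=cv2.imread("pics/ec.png");B=cv2.imread("pics/fc.png");cv2.imwrite("pics/ef.png",np.hstack([A,B]))
E
```

```text
(no output)
```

View pics/ef.png

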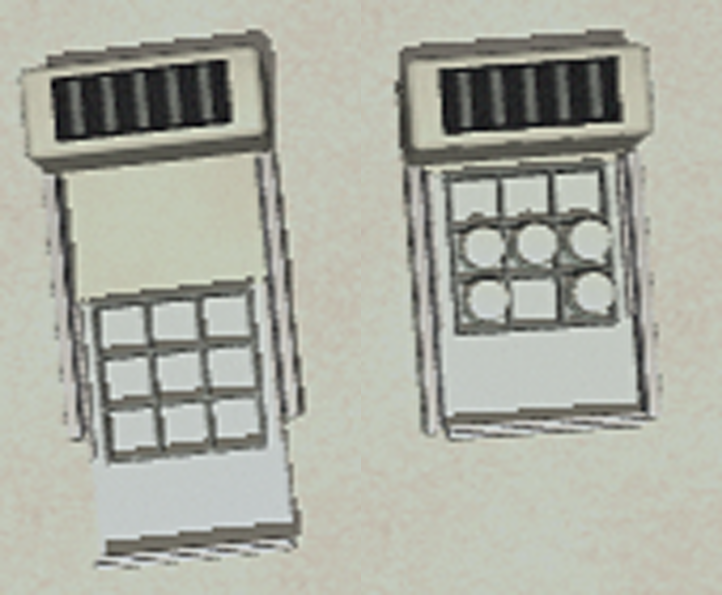

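```bash
cat > h.py <<'E'
import numpy as np,pickle
def bp(f,u,v,z):
    d=f["rotation"]@np.array([(u-f["cx"])/f["fx"],(v-f["cy"])/f["fy"],1.]);o=f["origin"]
    return o+d*(z-o[2])/d[2]
def pj(f,P):
    c=f["rotation"].T@(np.asarray(P,float)-f["origin"]);return np.array([f["fx"]*c[0]/c[2]+f["cx"],f["fy"]*c[1]/c[2]+f["cy"]])
E
python3 - <<'E'
from h import *
f=pickle.load(open("top0.pkl","rb"))
np.set_printoptions(precision=4,suppress=True)
def go(name,ox,oy,off,pts):
    R=[]
    for n,u,v,z in pts:
        R.append(bp(f,(u-off)/4.25+ox-.38,v/4.25+oy-.38,z));print(name,n,R[-1][:2])
    return np.array(R)
go("e",240,155,0,[("gTL",93,302,.044),("gTR",252,282,.044),("gBL",108,460,.044),("gBR",267,443,.044),("lipFL",97,567,.058),("lipFR",298,546,.058),("hTL",22,72,.095),("hTR",265,47,.095),("hBL",28,160,.095),("hBR",272,137,.095),("railFL",75,440,.038),("railFR",303,413,.038)])
go("f",365,150,361,[("gTL",445,174,.044),("gTR",603,161,.044),("gBL",458,333,.044),("gBR",617,322,.044),("lipFL",450,438,.058),("lipFR",655,423,.058),("hTL",402,62,.095),("hTR",652,48,.095),("hBL",408,152,.095),("hBR",655,133,.095),("railFL",430,435,.038),("railFR",655,416,.038)])
E
```

```text
e gTL [0.6564 0.1999]
e gTR [0.6677 0.0988]
e gBL [0.5561 0.191 ]
e gBR [0.5656 0.0903]
e lipFL [0.4891 0.1965]
e lipFR [0.5007 0.0707]
e hTL [0.7953 0.2362]
e hTR [0.8085 0.086 ]
e hBL [0.7406 0.2327]
e hBR [0.7526 0.0822]
e railFL [0.5691 0.2127]
e railFR [0.5844 0.0676]
f gTL [ 0.7468 -0.1326]
f gTR [ 0.7537 -0.2328]
f gBL [ 0.6456 -0.1391]
f gBR [ 0.6512 -0.2394]
f lipFL [ 0.5789 -0.1317]
f lipFR [ 0.5866 -0.2597]
f hTL [ 0.8095 -0.1033]
f hTR [ 0.8158 -0.2569]
f hBL [ 0.7537 -0.1061]
f hBR [ 0.7632 -0.2575]
f railFL [ 0.5815 -0.1207]
f railFR [ 0.5917 -0.263 ]
```

Measured: the empty lip's front face is at (0.495, 0.134), yaw about 5.3°, out about 78 mm. The full lip's front face is at (0.583, -0.196), yaw about 3.6°. Next I shut the fingers and go above a point in front of the empty lip.

Request:
move_arm --series '[[[9,-21,-2],[0,0,0.27],-1],[[18.8,-43.4,-6],[0,0,0.536],-1],[[18.8,-43.4,-6],[0,0,0.536],-1],[[18.8,-43.4,-6],[0,0,0.536],-1],[[18.8,-43.4,-6],[0,0,0.536],-1],[[18.8,-43.4,-6],[0,0,0.536],-1],[[18.8,-43.4,-6],[0,0,0.536],-1],[[18.8,-43.4,-6],[0,0,0.536],-1],[[18.8,-43.4,-6],[0,0,0.536],-1],[[18.8,-43.4,-6],[0,0,0.536],-1],[[18.8,-43.4,-6],[0,0,0.536],-1],[[18.8,-43.4,-6],[0,0,0.536],-1],[[18.8,-43.4,-6],[0,0,0.536],-1]]'

```text
time: 2.4
tool_pos: [0.4556, 0.1315, 0.1716]
orientation: [[-0.996, -0.094, 0.0], [-0.094, 0.996, 0.0], [-0.0, 0.0, -1.0]]
wrist_force: [-1.1, -0.1, -0.8]
finger_gap: -0.0004
```

Request:
move_arm --series '[[[0,-0.1,-5],[0,0,0],-1],[[0,-0.1,-10],[0,0,0],-1],[[0,-0.1,-12.8],[0,0,0],-1],[[0,-0.1,-12.8],[0,0,0],-1],[[0,-0.1,-12.8],[0,0,0],-1],[[0,-0.1,-12.8],[0,0,0],-1]]'

```text
time: 3.0
tool_pos: [0.4576, 0.1313, 0.0462]
orientation: [[-0.995, -0.095, 0.005], [-0.095, 0.995, 0.001], [-0.005, 0.001, -1.0]]
wrist_force: [0.7, 0.0, 0.5]
finger_gap: 0.0002
```

```bash
python3 - <<'E'
from cell import *
import cv2
f=grab_frame("side");cv2.imwrite("pics/side1.png",cv2.resize(f["color"][130:330,170:470],(800,533),interpolation=cv2.INTER_CUBIC))
s=get_state();print(s["tool_pos"],s["wrist_force"])
E
```

```text
[0.45775746 0.13119101 0.0463894 ] [ 0.20754782 -0.47519815 -0.51239707]
```

View pics/side1.png

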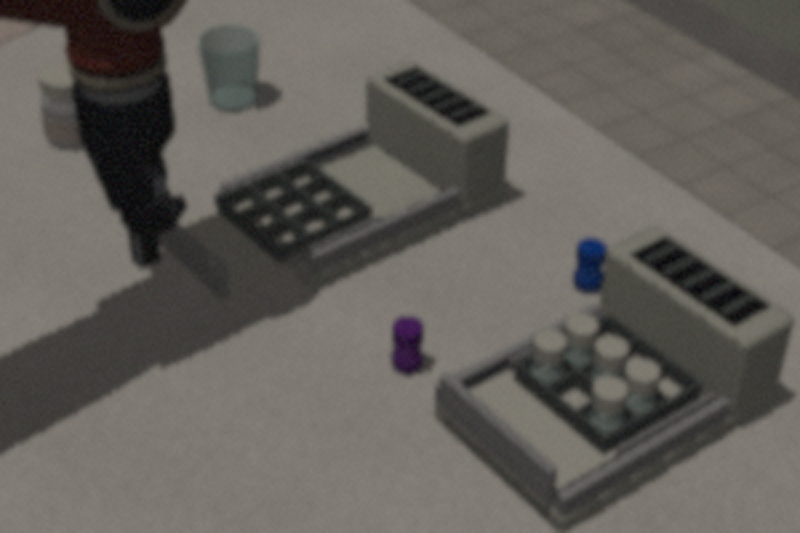

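The fingertips stand just in front of the empty lip at crop (150,255). The purple (407,345) and blue (590,265) look-alikes are clear of the path. Now I push.

Request:
move_arm --series '[[[1,0,-0.6],[0,0,0],-1],[[2,0.1,-0.6],[0,0,0],-1],[[3,0.2,-0.6],[0,0,0],-1],[[4,0.3,-0.6],[0,0,0],-1],[[5,0.4,-0.6],[0,0,0],-1],[[6,0.5,-0.6],[0,0,0],-1],[[7,0.6,-0.6],[0,0,0],-1],[[8,0.7,-0.6],[0,0,0],-1],[[8.5,0.7,-0.6],[0,0,0],-1],[[9,0.8,-0.6],[0,0,0],-1],[[9,0.8,-0.6],[0,0,0],-1],[[9,0.8,-0.6],[0,0,0],-1]]'

```text
time: 4.25
tool_pos: [0.5481, 0.1393, 0.0404]
orientation: [[-0.995, -0.095, 0.006], [-0.095, 0.995, 0.001], [-0.006, 0.001, -1.0]]
wrist_force: [-0.3, 0.3, 0.0]
finger_gap: -0.0002
```

```bash
python3 - <<'E'
from cell import *
import cv2
f=grab_frame("side");cv2.imwrite("pics/side2.png",cv2.resize(f["color"][130:330,170:470],(800,533),interpolation=cv2.INTER_CUBIC))
s=get_state();print(s["tool_pos"],s["wrist_force"])
E
```

```text
[0.54791005 0.1392767  0.04044657] [-0.00557674 -0.19801042  0.66772562]
```

View pics/side2.png

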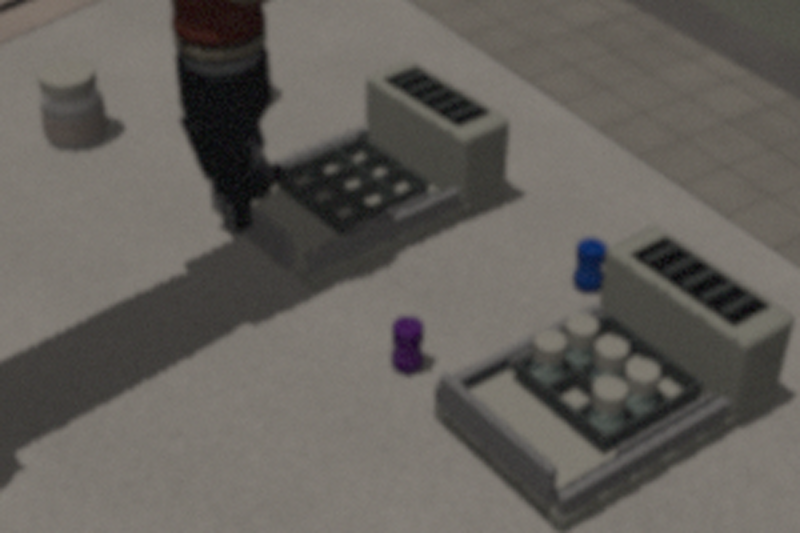

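Request:
move_arm --series '[[[0.3,0,0],[0,0,0],-1],[[0.6,0.1,0],[0,0,0],-1],[[0.8,0.1,0],[0,0,0],-1],[[1,0.1,0],[0,0,0],-1],[[1,0.1,0],[0,0,0],-1]]'

```text
time: 4.8
tool_pos: [0.5581, 0.1404, 0.0403]
orientation: [[-0.995, -0.095, 0.006], [-0.095, 0.995, 0.002], [-0.006, 0.001, -1.0]]
wrist_force: [-1.5, 0.8, -0.3]
finger_gap: 0.0002
```

Request:
move_arm --series '[[[0.2,0,0],[0,0,0],-1],[[0.2,0,0],[0,0,0],-1]]'

```text
time: 5.0
tool_pos: [0.5604, 0.1405, 0.0403]
orientation: [[-0.995, -0.095, 0.007], [-0.095, 0.995, 0.002], [-0.007, 0.001, -1.0]]
wrist_force: [-1.3, 0.6, -0.3]
finger_gap: 0.0001
```

Request:
move_arm --series '[[[0.2,0,0],[0,0,0],-1],[[0.2,0,0],[0,0,0],-1]]'

```text
time: 5.2
tool_pos: [0.5608, 0.1406, 0.0402]
orientation: [[-0.995, -0.095, 0.002], [-0.095, 0.995, 0.002], [-0.002, 0.001, -1.0]]
wrist_force: [-8.3, -0.4, 5.5]
finger_gap: -0.0
```

The empty tray reached its home stop: 8 N at x=0.561, which matches the predicted position. I back off, rise, and go over the full tray's pocket.

Request:
move_arm --series '[[[-2,-0.2,0],[0,0,0],-1],[[-4,-0.3,0],[0,0,0],-1],[[-4,-0.3,5],[0,0,0],-1],[[-4,-0.3,10],[0,0,0],-1],[[-4,-0.3,13],[0,0,0],-1],[[-2,-5,13],[0,0,-0.03],-1],[[0,-12,13],[0,0,-0.03],-1],[[3,-22,13],[0,0,-0.03],-1],[[5.9,-33.4,13],[0,0,-0.03],-1],[[5.9,-33.4,13],[0,0,-0.03],-1],[[5.9,-33.4,13],[0,0,-0.03],-1],[[5.9,-33.4,13],[0,0,-0.03],-1],[[5.9,-33.4,13],[0,0,-0.03],-1],[[5.9,-33.4,13],[0,0,-0.03],-1],[[5.9,-33.4,13],[0,0,-0.03],-1]]'

```text
time: 6.7
tool_pos: [0.6198, -0.1927, 0.1702]
orientation: [[-0.998, -0.066, 0.002], [-0.066, 0.998, 0.002], [-0.002, 0.001, -1.0]]
wrist_force: [-0.2, 0.5, 0.6]
finger_gap: -0.0001
```

```bash
python3 - <<'E'
from cell import *
import cv2,pickle,numpy as np
f=grab_frame("top");pickle.dump(f,open("top3.pkl","wb"))
I=cv2.convertScaleAbs(f["color"],alpha=1.5)
A=[cv2.resize(I[y:y+140,x:x+85],None,fx=4.25,fy=4.25,interpolation=cv2.INTER_CUBIC) for x,y in((240,155),(365,150))]
cv2.imwrite("pics/ef3.png",np.hstack(A))
f=grab_frame("side");cv2.imwrite("pics/side3.png",cv2.resize(f["color"][130:330,170:470],(800,533),interpolation=cv2.INTER_CUBIC))
s=get_state();print(s["tool_pos"],s["wrist_force"],s["time"])
E
```

```text
[ 0.6197394  -0.19206873  0.17034153] [ 0.54852823 -0.33339727 -0.56530925] 6.8
```

View pics/ef3.png

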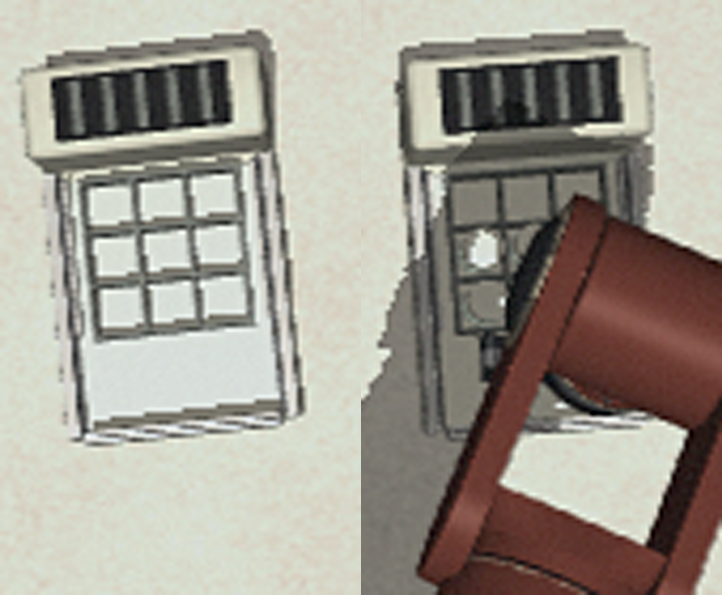

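View pics/side3.png

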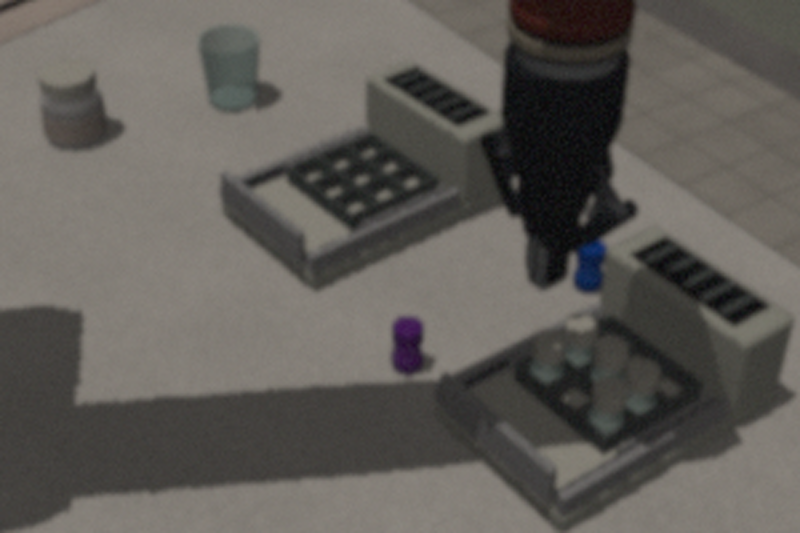

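The empty tray is home: its lip lines up with the rail ends, and its grid is at crop (85–253, 170–340). All five vials stand in the full tray, and the fingertips are above its pocket. I lower them into it.

Request:
move_arm --series '[[[-0.3,0,-4],[0,0,0],-1],[[-0.4,-0.1,-8],[0,0,0],-1],[[-0.4,-0.1,-11],[0,0,0],-1],[[-0.4,-0.1,-13.2],[0,0,0],-1],[[-0.4,-0.1,-13.5],[0,0,0],-1],[[-0.4,-0.1,-13.5],[0,0,0],-1],[[-0.4,-0.1,-13.5],[0,0,0],-1]]'

```text
time: 7.5
tool_pos: [0.6171, -0.1931, 0.0374]
orientation: [[-0.998, -0.067, 0.005], [-0.067, 0.998, 0.0], [-0.005, -0.0, -1.0]]
wrist_force: [0.6, 0.6, -0.0]
finger_gap: -0.0001
```

```bash
python3 - <<'E'
from cell import *
import cv2
f=grab_frame("side");cv2.imwrite("pics/side4.png",cv2.resize(f["color"][200:340,300:500],(800,560),interpolation=cv2.INTER_CUBIC))
s=get_state();print(s["tool_pos"],s["wrist_force"],s["time"])
E
```

```text
[ 0.61726679 -0.19334132  0.03775164] [ 0.09245908 -0.54821294 -0.04851918] 7.55
```

View pics/side4.png

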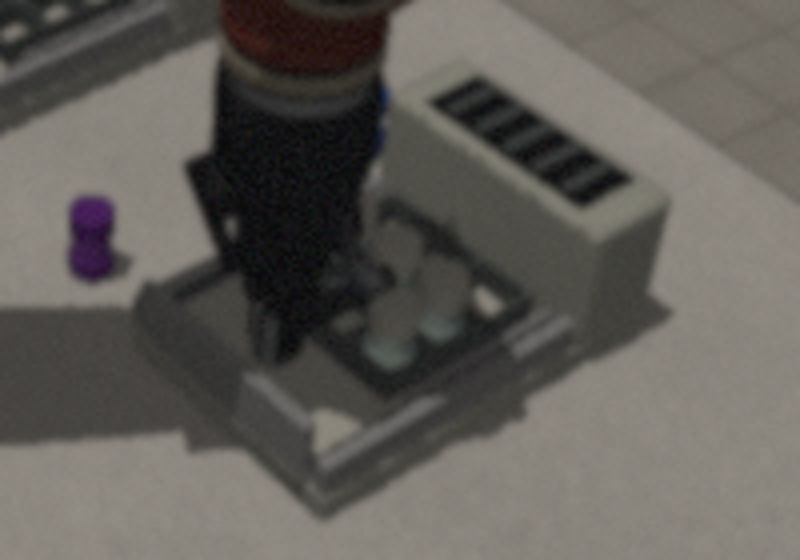

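The fingertips are in the pocket between the lip and the cells at crop (270,350), touching nothing. I draw slowly.

Request:
move_arm --series '[[[-0.4,0,0],[0,0,0],-1],[[-0.8,-0.1,0],[0,0,0],-1],[[-1.1,-0.1,0],[0,0,0],-1],[[-1.4,-0.1,0],[0,0,0],-1],[[-1.7,-0.1,0],[0,0,0],-1],[[-2,-0.1,0],[0,0,0],-1],[[-2.4,-0.2,0],[0,0,0],-1],[[-2.9,-0.2,0],[0,0,0],-1],[[-3.4,-0.2,0],[0,0,0],-1],[[-3.9,-0.3,0],[0,0,0],-1],[[-4.4,-0.3,0],[0,0,0],-1],[[-4.9,-0.3,0],[0,0,0],-1],[[-5.4,-0.4,0],[0,0,0],-1],[[-5.8,-0.4,0],[0,0,0],-1],[[-6.2,-0.4,0],[0,0,0],-1],[[-6.5,-0.4,0],[0,0,0],-1],[[-6.6,-0.4,0],[0,0,0],-1]]'

```text
time: 9.25
tool_pos: [0.551, -0.1977, 0.0378]
orientation: [[-0.998, -0.067, 0.006], [-0.067, 0.998, -0.001], [-0.005, -0.001, -1.0]]
wrist_force: [1.9, -0.7, -0.2]
finger_gap: -0.0
```

```bash
python3 - <<'E'
from cell import *
import cv2
f=grab_frame("side");cv2.imwrite("pics/side5.png",cv2.resize(f["color"][200:340,280:480],(800,560),interpolation=cv2.INTER_CUBIC))
s=get_state();print(s["tool_pos"],s["wrist_force"],s["time"])
E
```

```text
[ 0.55091933 -0.1975797   0.03776224] [ 1.06115163 -0.61208661 -0.13158832] 9.3
```

View pics/side5.png

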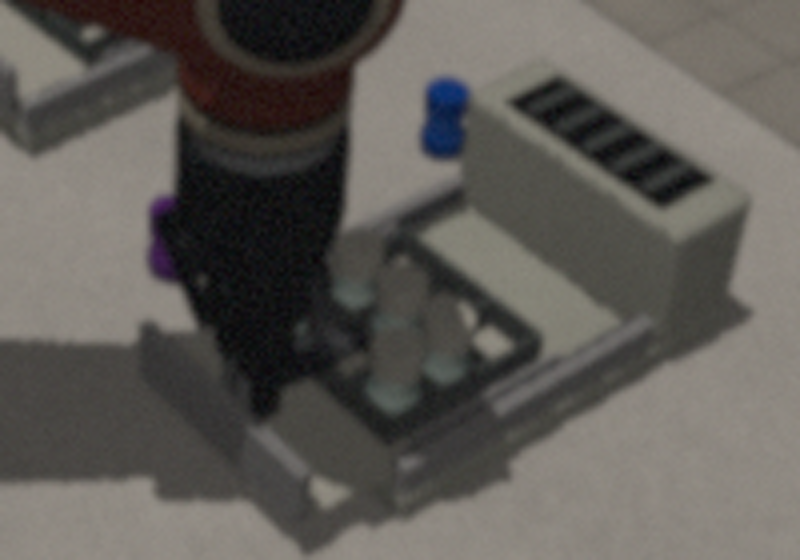

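The tray is following, about 51 mm out, and the vials stand. I continue to near the stop.

Request:
move_arm --series '[[[-0.3,0,0],[0,0,0],-1],[[-0.7,0,0],[0,0,0],-1],[[-1.2,-0.1,0],[0,0,0],-1],[[-1.7,-0.1,0],[0,0,0],-1],[[-2.2,-0.1,0],[0,0,0],-1],[[-2.7,-0.2,0],[0,0,0],-1],[[-3.2,-0.2,0],[0,0,0],-1],[[-3.7,-0.2,0],[0,0,0],-1],[[-4.2,-0.3,0],[0,0,0],-1],[[-4.6,-0.3,0],[0,0,0],-1],[[-5,-0.3,0],[0,0,0],-1],[[-5.4,-0.4,0],[0,0,0],-1],[[-5.7,-0.4,0],[0,0,0],-1],[[-6,-0.4,0],[0,0,0],-1],[[-6.2,-0.4,0],[0,0,0],-1],[[-6.3,-0.4,0],[0,0,0],-1],[[-6.3,-0.4,0],[0,0,0],-1]]'

```text
time: 11.0
tool_pos: [0.4876, -0.2017, 0.0377]
orientation: [[-0.998, -0.067, 0.005], [-0.067, 0.998, -0.001], [-0.004, -0.001, -1.0]]
wrist_force: [0.8, 0.4, -0.0]
finger_gap: -0.0003
```

Request:
move_arm --series '[[[-0.2,0,0],[0,0,0],-1],[[-0.3,0,0],[0,0,0],-1],[[-0.3,0,0],[0,0,0],-1]]'

```text
time: 11.3
tool_pos: [0.4845, -0.2018, 0.0378]
orientation: [[-0.998, -0.067, 0.004], [-0.067, 0.998, -0.001], [-0.004, -0.001, -1.0]]
wrist_force: [1.9, -1.4, 0.3]
finger_gap: 0.0003
```

Request:
move_arm --series '[[[-0.1,0,0],[0,0,0],-1],[[-0.2,0,0],[0,0,0],-1],[[-0.2,0,0],[0,0,0],-1]]'

```text
time: 11.6
tool_pos: [0.4823, -0.2018, 0.0378]
orientation: [[-0.998, -0.067, 0.004], [-0.067, 0.998, -0.001], [-0.004, -0.001, -1.0]]
wrist_force: [1.0, -1.4, -0.4]
finger_gap: 0.0002
```

Request:
move_arm --series '[[[-0.1,0,0],[0,0,0],-1],[[-0.2,0,0],[0,0,0],-1]]'

```text
time: 11.8
tool_pos: [0.4816, -0.2019, 0.0379]
orientation: [[-0.998, -0.067, 0.008], [-0.067, 0.998, -0.001], [-0.008, -0.002, -1.0]]
wrist_force: [10.2, -0.5, -5.7]
finger_gap: 0.0002
```

Request:
move_arm --series '[[[-0.1,0,0],[0,0,0],-1],[[-0.1,0,0],[0,0,0],-1]]'

```text
time: 12.0
tool_pos: [0.4817, -0.2019, 0.0379]
orientation: [[-0.998, -0.066, 0.011], [-0.066, 0.998, -0.001], [-0.011, -0.002, -1.0]]
wrist_force: [7.4, -1.6, -4.6]
finger_gap: 0.0
```

The stop is reached at x=0.4816 (10 N), against a prediction of 0.482. I ease off the lip, rise straight up and go clear.

Request:
move_arm --series '[[[0.4,0,0],[0,0,0],-1],[[1.2,0.1,0],[0,0,0],-1],[[1.2,0.1,0],[0,0,0],-1],[[1.2,0.1,3],[0,0,0],-1],[[1.2,0.1,7],[0,0,0],-1],[[1.2,0.1,12],[0,0,0],-1],[[1.2,0.1,17],[0,0,0],-1],[[1,4,20],[0,0,0],-1],[[-2,10,22],[0,0,0],-1],[[-5,20,22],[0,0,0],-1],[[-8,22,22],[0,0,0],-1],[[-8,22,22],[0,0,0],-1],[[-8,22,22],[0,0,0],-1],[[-8,22,22],[0,0,0],-1]]'

```text
time: 13.4
tool_pos: [0.4013, 0.0189, 0.2581]
orientation: [[-0.998, -0.069, 0.012], [-0.069, 0.998, -0.002], [-0.012, -0.003, -1.0]]
wrist_force: [0.5, 0.0, -0.4]
finger_gap: -0.0002
```

```bash
python3 - <<'E'
from cell import *
from h import *
import cv2
f=grab_frame("top")
I=cv2.convertScaleAbs(f["color"],alpha=1.5)
cv2.imwrite("pics/top6.png",cv2.resize(I[120:320,140:540],(800,400),interpolation=cv2.INTER_CUBIC))
f0=pickle.load(open("top0.pkl","rb"))
for t,z in(("jar",.04),("bottle",.08),("beaker",.04)):
    print(t,[bp(g,*boxes_of(f,t)[0]["at"],z).round(3)[:2] for g in (f,)])
g=grab_frame("side");cv2.imwrite("pics/side6.png",cv2.resize(g["color"][130:340,170:470],(800,560),interpolation=cv2.INTER_CUBIC))
for t,p in(("jar",(196.4,169)),("bottle",(405.7,417.4)),("beaker",(255,152))): print(t,p,[b["at"] for b in boxes_of(g,t)][:1])
s=get_state();print(s["tool_pos"],s["wrist_force"],s["time"])
E
```

```text
jar [array([0.511, 0.431])]
bottle [array([0.51 , 0.414])]
beaker [array([0.683, 0.407])]
jar (196.4, 169) [[194.6, 171.9]]
bottle (405.7, 417.4) [[406.0, 418.8]]
beaker (255, 152) [[252.5, 154.2]]
[0.40191939 0.01741855 0.25768854] [ 0.39003934 -0.45489582  0.35402953] 13.8
```

View pics/top6.png

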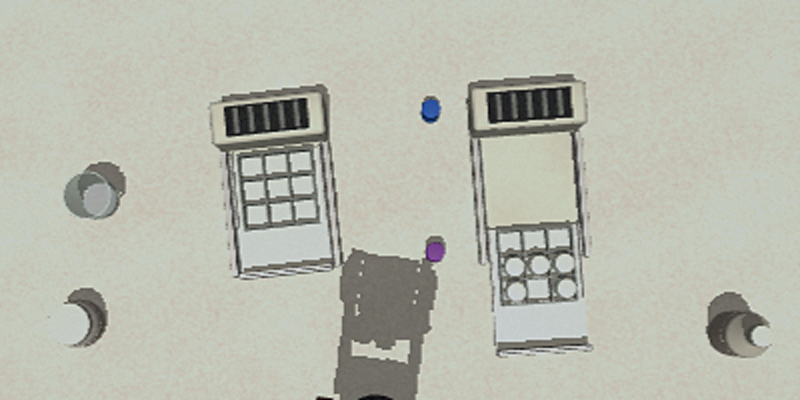

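View pics/side6.png

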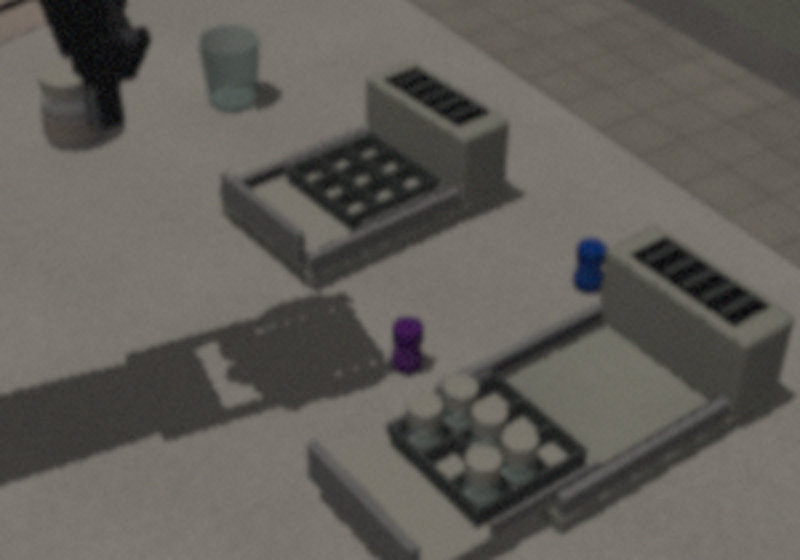

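The top view shows the empty tray home and the full tray out with its five white vials upright. The bystanders are unmoved, though the network's top-view "bottle" hit was really the jar. One numeric check of the tray travels, then I hand in.

```bash
python3 - <<'E'
from cell import *
from h import *
import cv2
f0=pickle.load(open("top0.pkl","rb"));f=grab_frame("top")
up=lambda g:cv2.resize(cv2.cvtColor(g["color"],cv2.COLOR_BGR2GRAY),None,fx=4,fy=4,interpolation=cv2.INTER_CUBIC)
A,B=up(f0),up(f)
for n,(x,y,w,h),z in(("full",(384,188,44,42),.05),("empty",(261,222,44,44),.042),("jar",(160,260,40,40),.075),("beaker",(170,200,36,36),.075),("bottle",(490,262,40,40),.15)):
    m=cv2.matchTemplate(B[4*(y-60):4*(y+h+60),4*(x-20):4*(x+w+20)],A[4*y:4*(y+h),4*x:4*(x+w)],cv2.TM_CCOEFF_NORMED)
    _,v,_,p=cv2.minMaxLoc(m);d=(p[0]/4-20,p[1]/4-60)
    P=bp(f0,x+w/2,y+h/2,z);Q=bp(f0,x+w/2+d[0],y+h/2+d[1],z)
    print(n,round(v,3),d,(Q-P).round(4),np.linalg.norm(Q-P).round(4))
close_job()
E
```

```text
full 0.809 (3.5, 44.25) [-0.1187 -0.007   0.    ] 0.1189
empty 0.899 (-3.0, -28.75) [0.0779 0.0075 0.    ] 0.0782
jar 0.999 (0.0, 0.0) [0. 0. 0.] 0.0
beaker 0.999 (0.0, 0.0) [0. 0. 0.] 0.0
bottle 0.999 (0.0, 0.0) [0. 0. 0.] 0.0
the job is handed in; nothing more can be done
```

I pushed the empty tray home first, then drew the full tray out to its stop with the shut fingertips hooked behind its lip. The job is handed in, at about 14 s of the 48 s allowed; no verdict is reported.

- **Empty tray:** it moved 78 mm by image matching, the distance I had measured it to be out. It ended against its home stop at about 8 N.
- **Full tray:** it moved about 119 mm by image matching. It met its stop at about 10 N, within 1 mm of where I had predicted.
- **Vials:** all five stand upright in their cells in the last top and side views.
- **Bystanders:** jar, bottle and beaker showed no shift at all in the top image.
- **Arm:** it finished about 0.26 m above the bench with the wrist force near zero, touching nothing.

One check disagreed: in the last top view the network's "bottle" detection landed on the jar. The image matching and the side view both showed the bottle unmoved.

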